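Set the bead warmer and stir its nuggets

ROBOT

A 6-joint arm with a two-finger parallel gripper is mounted at the origin on the work surface. World frame = base frame: x ahead of the robot, y to its left, z up, the work surface at z = 0. Lengths are in m, angles in rad, forces in N, time in s.
With the tool pointing down it reaches from about 0.3 to 0.75 m from the base axis. Payload 8.5 kg.
Tool frame: the origin (TCP) lies between the finger pads; the fingertips stand manip.tips_ahead ahead of it and the grasp point (between the pads) lies 5 mm behind it (manip.tips_ahead is the distance from the TCP to the fingertips, in m); z points along the fingers, y is the direction in which the jaws open and shut (so a half turn about z gives the same grasp; the last joint's range is limited). The gripper opens to 88 mm and grips with 3 to 60 N. Pads are 18 mm wide; open, the fingers measure 123 mm over their backs; the gripper's body (75 mm by 187 mm) begins 45 mm behind the grasp point.
Start: joints at [-1.323, 0.381, 1.297, -0, 1.464, -0.215], TCP at [0.246, -0.492, 0.253] pointing down, gripper open.
Joint ranges: [-3.11, 3.11], [-0.89, 2.33], [0.22, 2.48], [-1.42, 4.56], [0.17, 2.85], [-2.88, 2.88]. Speed limits (rad/s): [2.39, 2.39, 3.14, 3.14, 3.14, 3.14].

INTERFACE

Orientations are given as a unit quaternion [x, y, z, w].
In Python, from rig import sensors, grab_frame, order, nets, manip gives the robot as it stands.
- The arm moves only by the shell command python3 -m crank 'ROWS' [FORCE]. ROWS is a JSON object of lists of equal length, an entry for each row: "travel": the shift along the tool's x, y, z in cm, a list of three; "dr": the turn, a rotation vector about the tool's x, y, z in degrees, a list of three; "jaw": the finger opening in cm, from 0 to 8.81. In form: {"travel": [[dx, dy, dz], ...], "dr": [[ax, ay, az], ...], "jaw": [jaw, ...]}. A call has 1 to 5 rows; each row is the pose to reach, as a shift and turn from the pose commanded when the call began, along the tool's axes at that moment; what a row does not reach only later rows make up. A row lasts 1/10 s, in which the tool goes at most 50 mm and 8.59 degrees, less where a joint would pass 70% of its speed; a pose out of reach is approached as far as the arm can. A call with a gripper value outside its range is refused whole. The fingers move at their own pace and stop on an object; FORCE is the grip in N (left out, the last holds). Time passes only in rows, so rows that repeat a pose let the fingers close. It gives the time, the measured TCP pose, the force and the opening at its end, in the units of the state.
- sensors.sense(): the state, without advancing time (a new reading comes with each control period).
- grab_frame(name): name is "side" or "top"; returns a dict with "img" (420x560x3 uint8, blue, green, red), "intrinsics" (3x3 intrinsics, pixels), "k1" (the pictures are not rectified: a ray, as slopes to the right and down, at radius r is drawn at 1 + k1 r^2 times it, then the intrinsics apply), "view" (4x4, takes a point from world to camera coordinates). Camera axes: x right, y down, z forward; pixel columns grow to the right and rows downward; lengths in m; the calibration is good to about 2 mm. A picture is of the moment at which its call begins. There is no depth.
- order.job_done(): hands the job in, once; it reports no verdict.
Trained networks look in the newest picture that a camera, given by its name, has taken for a name from the list of things; names that differ only in an ending like _2 or _b are one class to them, and where a whole thing is asked for, a point or a joint stands for the part that bears it (a point fixed in the world has none). Each returns a list of dicts, best first, with "score" (0 to 1); they miss things now and then, are a little off and sometimes report something else, mostly with a low value. They report only what shows in the picture. A call takes as long as a camera call. They do not tell look-alikes from the thing itself.
- nets.recognise(camera, target): "xyz" ([x, y, z] in m, in the coordinates of the camera as it stood for that picture, good to about 4 mm: the middle of the surface that is visible of it).
- nets.outline_of(camera, target): "pixels" (420x560 bool, what is visible of it).
The state is a dict: "time": time; "joint_positions": joint angles; "qvel": joint speeds; "joint_torque": joint torques, N m; "tcp_pos": TCP position; "eef_rot": TCP orientation; "ft_force": force on the tool from outside, world axes, zero at the start; "moment": the same for the moment, N m; "grip_width": opening from 0.0 (shut) to 1.0 (fully open).
Only numpy, scipy, OpenCV 4.12 (cv2) and the standard library are available. Lean on these libraries where they do the work, as an engineer would, in place of code of your own. Each camera call takes 0.05 s, during which the arm holds its last target. There are 200 camera calls.

TASK

Turn the bead warmer's dial clockwise, click by click, until its pointer rests at the fifth bar after the off dot, and let go of it. Then take the upright stirrer and stir right round the pan with its foot down among the nuggets, so that every nugget is shifted by at least its own radius (13 mm) and none leaves the pan, and stand the stirrer back upright on its cork coaster. Leave the bottles, socket shell, tape roll, phone and tub where they are.

Things in the scene. Friction and masses are not known exactly. Their poses are not given: they have to be found in the camera images.
- dial (a joint): The warmer's black rotary dial, turning about a vertical axis. Value in rad: 0 with the pointer at the off dot, growing as it turns clockwise seen from above; 0.349 rad (20 degrees) per click, so bar n is at n x 0.349 and bar five at 1.745. Stops at the off dot and at bar seven. It clicks: it snaps into the nearest position when let go, about 0.15 N m carries it over to the next click.
- dial_grip (a point): Point on the dial's axis, at a good height to grip: 38 mm above the warmer's top face. The dial is a disc 72 mm across and 8 mm thick on that face, carrying an upright grip bar 60 mm long, 16 mm thick, that rises to 56 mm above the face. x runs along the bar towards the pointer end (white line on the top of that end), turning with the dial; z up.
- warmer: Bead warmer: grey housing, 200 mm (x) by 400 mm (y), top face 60 mm above the table, fixed. Origin on the table under its centre. Open pan on top at (0, -95) mm, dial at (0, 130) mm in its frame. Round the dial are eight white marks, 20 degrees apart: the off dot at 70 degrees anticlockwise from the warmer's +x, then, clockwise seen from above, bars one to seven, each longer than the one before.
- pan_floor (a point): Centre of the pan's inner floor, 66 mm above the table, axes as the warmer's. Round aluminium pan, inner radius 80 mm at the floor and 86 mm at the rim, wall 4 mm, rim 49 mm above the floor. The five nuggets start in a ring about 46 to 58 mm (their centres) from the centre; the middle of the pan, 30 mm in radius, starts empty. A nugget caught squarely between the stirrer's foot and the wall jams it: lower the foot in the middle and go out between two nuggets.
- stirrer_mid (a point): Middle of the stirrer, 75 mm above its underside; z along it, up. Stirrer: upright wooden shaft 18 mm across on a solid steel foot 30 mm across and 22 mm high (cone above it up to 32 mm), 150 mm high in all, about 0.2 to 0.4 kg. It starts standing upright on the cork coaster. Grip the upper part of the shaft.
- stirrer_foot (a point): Centre of the stirrer's underside; z along it, up.
- coaster: Round cork coaster, 110 mm across, 6 mm thick, fixed; origin at the centre of its underside, on the table.
- nugget0_mid (a point): White plastic nugget, a drum 26 mm across and 20 mm high, 14 g; the point is its centre, 10 mm above its underside. It starts standing on the pan's floor.
- nugget1_mid (a point): White plastic nugget, a drum 26 mm across and 20 mm high, 14 g; the point is its centre, 10 mm above its underside. It starts standing on the pan's floor.
- nugget2_mid (a point): White plastic nugget, a drum 26 mm across and 20 mm high, 14 g; the point is its centre, 10 mm above its underside. It starts standing on the pan's floor.
- nugget3_mid (a point): White plastic nugget, a drum 26 mm across and 20 mm high, 14 g; the point is its centre, 10 mm above its underside. It starts standing on the pan's floor.
- nugget4_mid (a point): White plastic nugget, a drum 26 mm across and 20 mm high, 14 g; the point is its centre, 10 mm above its underside. It starts standing on the pan's floor.
- bottle_tall: Bystander: green bottle, 60 mm across, 190 mm high; origin at the centre of its underside.
- bottle_small: Bystander: white bottle, 52 mm across, 140 mm high; origin at the centre of its underside.
- socket_shell: Bystander: black flared prosthetic socket shell standing open end up, 104 mm across the mouth, 150 mm high; origin at the centre of its underside.
- tape_roll: Bystander: grey tape roll lying flat, 96 mm across, 40 mm high; origin at the centre of its underside.
- phone: Bystander: black phone lying flat, 150 x 74 x 9 mm, x along its length; origin at the centre of its underside.
- tub: Bystander: open grey parts tub, 90 x 120 x 45 mm; origin at the centre of its underside.
- stirrer: The stirrer as a body; origin at the centre of its underside, as stirrer_foot.
Things that resemble listed ones, but are neither listed nor needed, are in the scene too. What is meant by the stirrer is not green or pink, and is the smaller of those in its own colour.

How it is judged:
By the outcome, as a careful person would: the job done as asked, in the order asked, and still so for the second after the job is handed in, with the robot touching nothing.
It also fails if it takes over 72 s, if anything falls off the work surface, if the arm or the gripper's body presses on something with over 40 N, if the wrist force passes 120 N, or if a joint passes its speed limit or range.

## Working session

There is one attempt and no reset: what is moved stays moved. The work goes in short steps, Python scripts to look and compute and a shell command to move; the robot and the scene stay as the last step left them, time stands still between calls to the robot, and variables do not carry over. Pictures are saved under pics/ and viewed, about 8 in all and at most 12, crops included, and the job is handed in when it is done.

```bash
ls; mkdir -p pics; python3 - <<'E'
from rig import sensors, grab_frame, order, nets, manip
import cv2, numpy as np
print(manip.tips_ahead, sensors.sense())
for c in ("side","top"):
    f=grab_frame(c); cv2.imwrite(f"pics/{c}0.png",f["img"]); print(c,f["intrinsics"],f["k1"],f["view"])
    V=np.linalg.inv(f["view"])
    for t in ["dial","dial_grip","warmer","pan_floor","stirrer","coaster","nugget0_mid","bottle_tall","bottle_small","socket_shell","tape_roll","phone","tub"]:
        for d in nets.recognise(c,t)[:7]:
            print(t,round(d["score"],2),np.round(V[:3,:3]@d["xyz"]+V[:3,3],3))
E
```

```text
pics
0.014 {'time': 0.0, 'joint_positions': array([-1.32332397e+00,  3.81168146e-01,  1.29823536e+00, -3.30404107e-05,
        1.46360995e+00, -2.15299897e-01]), 'qvel': array([-0.00024329, -0.00079831, -0.00149817,  0.00086516,  0.00102246,
       -0.00083231]), 'joint_torque': array([-7.06912142e-04, -4.37933528e+01, -2.24559027e+01,  7.13289483e-02,
        3.52498319e-02, -1.15861735e-04]), 'tcp_pos': array([ 0.24546223, -0.49189581,  0.25216128]), 'eef_rot': array([ 9.73348800e-01,  2.29328605e-01, -2.78492373e-05, -7.10047583e-04]), 'ft_force': array([-0.34868259,  0.06801457, -0.218258  ]), 'moment': array([-0.00760934, -0.01091202, -0.01884557]), 'grip_width': 0.9950581668818725}
side [[458.31450666   0.         273.94109948]
 [  0.         458.31450666 211.72967399]
 [  0.           0.           1.        ]] -0.13973159439465704 [[ 0.72478927 -0.6888385  -0.01349182 -0.35053259]
 [-0.43641329 -0.44386076 -0.78264364  0.29220103]
 [ 0.53312658  0.57313973 -0.62232379  1.22963221]
 [ 0.          0.          0.          1.        ]]
dial 0.44 [0.526 0.172 0.069]
dial 0.21 [ 0.7
[... 892 characters left out ...]
    1.        ]]
dial 0.6 [0.541 0.178 0.071]
dial_grip 0.79 [0.548 0.174 0.064]
warmer 0.96 [0.57  0.064 0.055]
warmer 0.24 [ 0.471 -0.246  0.078]
pan_floor 0.97 [0.562 0.06  0.058]
pan_floor 0.29 [ 0.46  -0.264  0.003]
stirrer 0.69 [ 0.568 -0.267  0.074]
stirrer 0.56 [ 0.371 -0.163  0.112]
stirrer 0.48 [ 0.473 -0.247  0.084]
coaster 0.69 [ 0.459 -0.261  0.004]
bottle_tall 0.55 [0.543 0.179 0.072]
bottle_small 0.79 [0.486 0.432 0.093]
bottle_small 0.6 [ 0.46  -0.264  0.006]
bottle_small 0.51 [ 0.374 -0.469  0.003]
socket_shell 0.58 [ 0.627 -0.491  0.096]
socket_shell 0.26 [0.558 0.061 0.059]
tape_roll 0.94 [0.296 0.28  0.039]
phone 0.74 [ 0.371 -0.472  0.007]
tub 0.92 [ 0.689 -0.285  0.001]
```

View pics/top0.png

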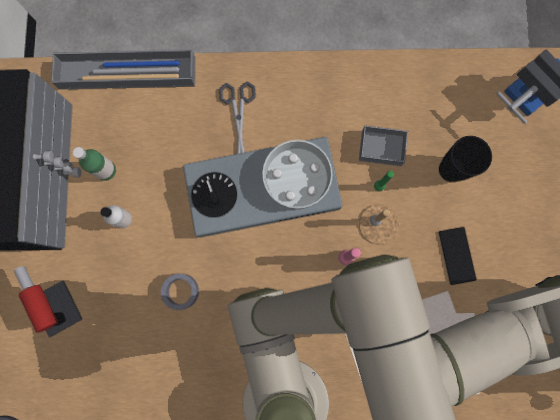

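View pics/side0.png

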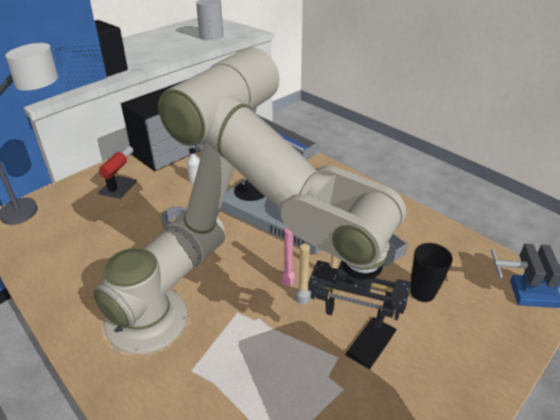

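The top view shows the warmer with its pan at (297,174) and the dial at (213,194). The coaster is at (378,224) with a wooden stirrer on it, the pink one is at (350,256) and the green one at (384,180). In the side view a second wooden stirrer at (304,270) is hidden by the arm in the top view. I'll make metric ortho crops next.

```bash
cat > h.py <<'E'
from rig import sensors, grab_frame, order, nets, manip
import cv2, numpy as np
from scipy.spatial.transform import Rotation as R
from scipy.optimize import least_squares
def proj(f,P):
    P=np.atleast_2d(P); c=P@f["view"][:3,:3].T+f["view"][:3,3]
    s=c[:,:2]/c[:,2:]; s=s*(1+f["k1"]*(s**2).sum(1,keepdims=True)); K=f["intrinsics"]
    return s*[K[0,0],K[1,1]]+K[:2,2]
def plane(f,uv,z):
    "pixel -> world point at height z"
    return least_squares(lambda p: proj(f,[p[0],p[1],z])[0]-uv,[.5,0]).x
def ortho(f,x0,x1,y0,y1,z,s):
    "image with up=+x, left=+y, s px per m"
    xs=np.arange(x1,x0,-1/s); ys=np.arange(y1,y0,-1/s); X,Y=np.meshgrid(xs,ys,indexing="ij")
    uv=proj(f,np.c_[X.ravel(),Y.ravel(),np.full(X.size,z)]).astype(np.float32).reshape(X.shape+(2,))
    return cv2.remap(f["img"],uv,None,cv2.INTER_CUBIC)
def toolmove(target,yaw_dir=None):
    "travel in cm in tool axes to world target"
    s=sensors.sense(); return np.round(R.from_quat(s["eef_rot"]).inv().apply(np.array(target)-s["tcp_pos"])*100,2)
E
python3 - <<'E'
from h import *
f=grab_frame("top"); 
a=ortho(f,.42,.68,-.08,.28,.06,2200)
b=ortho(f,.38,.60,-.36,-.16,.0,1900)
cv2.imwrite("pics/orthoA.png",a); cv2.imwrite("pics/b.png",cv2.resize(f["img"][160:280,320:440],None,fx=5,fy=5,interpolation=2))
print(a.shape)
m=nets.outline_of("top","warmer")[0]; p=np.argwhere(m["pixels"])[:,::-1].astype(float)
print(m["score"],len(p)); h=cv2.convexHull(p.astype(np.int32))
w=np.array([plane(f,q,.06) for q in h[:,0].astype(float)],np.float32); print(cv2.minAreaRect(w*1000))
E
```

```text
(573, 793, 3)
0.61 10947
((570.1099243164062, 54.66778564453125), (215.14614868164062, 401.65576171875), 10.482890129089355)
```

View pics/orthoA.png

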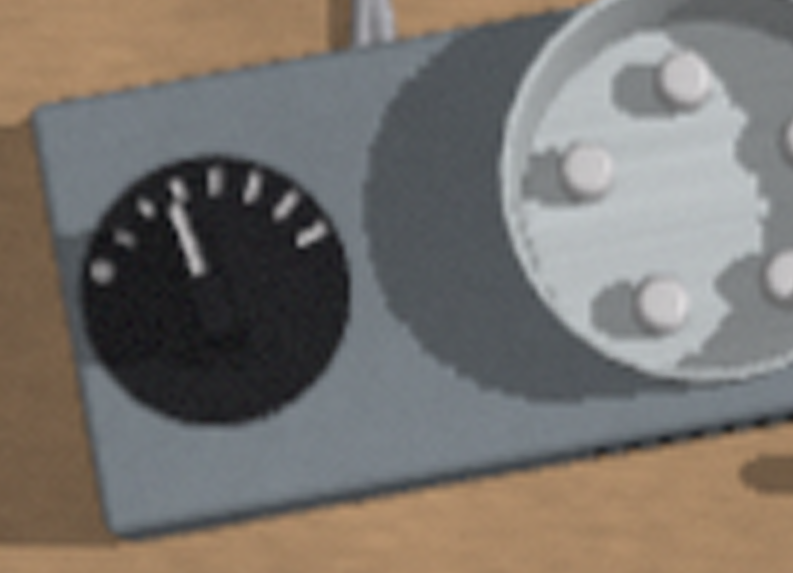

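View pics/b.png

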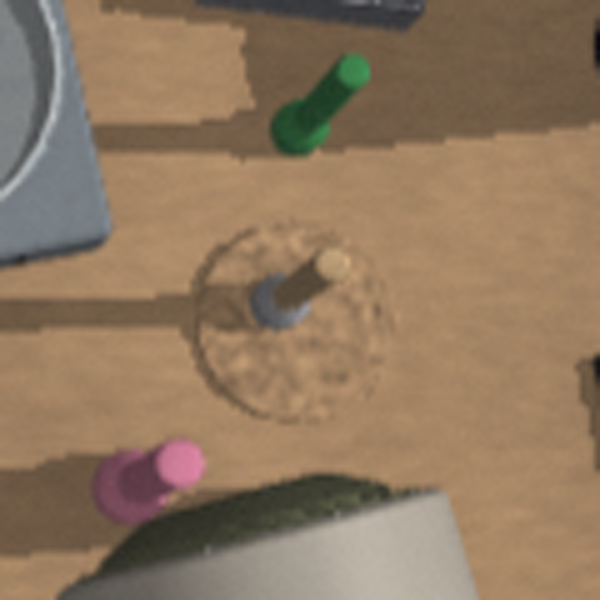

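The white pointer line lies at about (178,205)-(200,272) and seems to align with bar three. The off dot is at (102,270) and bar five at (253,186). The wooden stirrer stands on the coaster at crop (280,302), slightly off its centre. Next I'll fit these.

```bash
python3 - <<'E'
from h import *
f=grab_frame("top")
C=-f["view"][:3,:3].T@f["view"][:3,3]
o=lambda u,v: np.array([.68-v/2200,.28-u/2200])      # ortho px -> xy at z=.06
lift=lambda p,z: p+(C[:2]-p)*(z-.06)/(C[2]-.06)
marks=[(102,270),(125,238),(148,208),(178,190),(216,182),(253,186),(286,203),(312,232)]
M=np.array([lift(o(*m),.062) for m in marks])
def res(p):  # centre, yaw, r0, dr
    a=np.radians(70-20*np.arange(8))+p[2]; d=M-p[:2]
    e=np.arctan2(d[:,1],d[:,0])-a
    return e*.05
s=least_squares(res,[.547,.18,.17]); c=s.x[:2]; yaw=s.x[2]; print("dial",c,"yaw",np.degrees(yaw),"res deg",np.degrees(s.fun/.05).round(1))
for z in (.112,.116,.12):
  a=lift(o(178,205),z); b=lift(o(200,272),z); d=a-b; print(z,a,b,"ptr az",np.degrees(np.arctan2(d[1],d[0])),"from centre",np.degrees(np.arctan2(*(a-c)[::-1])))
Rw=np.array([[np.cos(yaw),-np.sin(yaw)],[np.sin(yaw),np.cos(yaw)]])
print("warmer",c-Rw@[0,.13]); pan=c-Rw@[0,.225]; print("pan",pan)
# pan rim circle check
g=cv2.cvtColor(f["img"],cv2.COLOR_BGR2GRAY)
th=np.linspace(0,2*np.pi,60)
im=cv2.resize(f["img"],None,fx=4,fy=4,interpolation=2)
for r,z,col in((.086,.115,(0,0,255)),(.08,.066,(0,255,0))):
  q=proj(f,np.c_[pan[0]+r*np.cos(th),pan[1]+r*np.sin(th),np.full(60,z)])*4+1.5
  cv2.polylines(im,[q.astype(np.int32)],True,col,1)
q=proj(f,[[*c,.06],[*c,.116],[*(c+.03*np.array([np.cos(yaw+.1745),np.sin(yaw+.1745)])),.116]])*4+1.5
cv2.polylines(im,[q[1:].astype(np.int32)],False,(0,0,255),1)
# nuggets: bright caps inside pan
q=proj(f,[[*pan,.066]])[0]; x0,y0=(q-38).astype(int)
cv2.imwrite("pics/pan.png",cv2.resize(im[4*130:4*230,4*190:4*345],None,fx=1.25,fy=1.25))
foot=np.array([320+280/5,160+302/5])-.4; top=np.array([320+332/5,160+263/5])-.4
print("foot@.03",plane(f,foot,.03),"@.006",plane(f,foot,.006)); 
for z in(.15,.156,.162): print("top",z,plane(f,top,z))
print("coaster",plane(f,np.array([320+294/5,160+322/5])-.4,.006))
E
```

```text
dial [0.54835915 0.18113172] yaw 10.848983877472923 res deg [-0.1  0.2 -0.4  0.6 -0.4 -0.2  0.3 -0. ]
0.112 [0.57513922 0.19079249] [0.54593945 0.1812045 ] ptr az 18.178018798418485 from centre 19.836643451737057
0.116 [0.57424084 0.19015415] [0.54513759 0.18059786] ptr az 18.178018798418492 from centre 19.218699638325386
0.12 [0.57334246 0.18951581] [0.54433573 0.17999121] ptr az 18.178018798418435 from centre 18.551117917573276
warmer [0.57282789 0.05345525]
pan [ 0.59070889 -0.03984679]
foot@.03 [ 0.4754047  -0.25121215] @.006 [ 0.47860037 -0.25583523]
top 0.15 [ 0.47830046 -0.25441991]
top 0.156 [ 0.47740492 -0.25312939]
top 0.162 [ 0.47650938 -0.25183887]
coaster [ 0.46740756 -0.2630287 ]
```

View pics/pan.png

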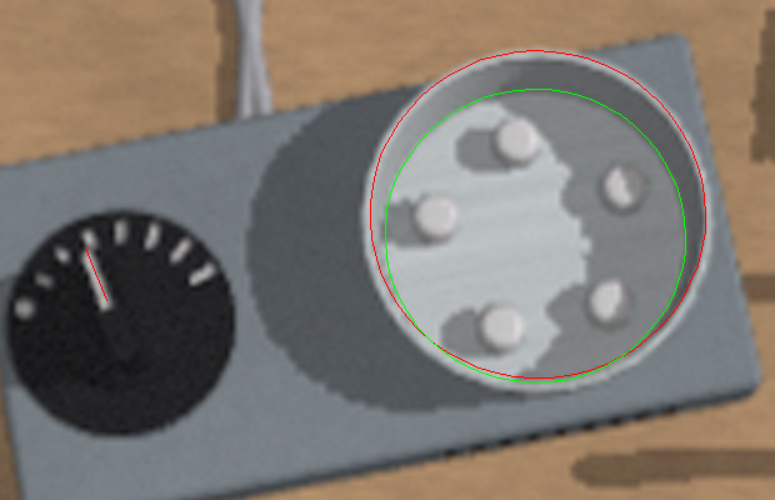

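The dial is at bar three (pointer azimuth about 19°, off dot about 80°), so it needs two clicks. The overlay agrees to within 3 mm, and I'm shifting the pan to about (0.588, -0.040). Now I'll move above the dial.

```bash

python3 -m crank '{"travel":[[3.8,-3.1,0],[7.6,-6.2,0],[11.4,-9.3,0],[15.2,-12.4,0],[19,-15.5,0]],"dr":[[0,0,0],[0,0,0],[0,0,0],[0,0,0],[0,0,0]],"jaw":[6,6,6,6,6]}' 20
python3 -m crank '{"travel":[[3.8,-3.1,0],[7.6,-6.2,0],[11.4,-9.3,0],[15.2,-12.4,0],[19,-15.5,0]],"dr":[[0,0,0],[0,0,0],[0,0,0],[0,0,0],[0,0,0]],"jaw":[6,6,6,6,6]}'
python3 -m crank '{"travel":[[3.8,-3.1,0],[7.6,-6.2,0],[11.4,-9.3,0],[15.2,-12.4,0],[19,-15.5,0]],"dr":[[0,0,0],[0,0,0],[0,0,0],[0,0,0],[0,0,7.5]],"jaw":[6,6,6,6,6]}'
python3 -c "
from h import *
s=sensors.sense(); print(s['time'],s['tcp_pos'],R.from_quat(s['eef_rot']).as_matrix().round(3),s['joint_positions'].round(2),toolmove([.548,.181,.15]))"
```

```text
time: 2.05
tcp_pos: [0.3467, -0.2668, 0.2529]
eef_rot: [0.973, 0.229, 0.0, 0.0]
ft_force: [-0.5, -0.2, -0.5]
grip_width: 0.679
time: 2.55
tcp_pos: [0.4476, -0.0431, 0.253]
eef_rot: [0.973, 0.229, 0.0, 0.0]
ft_force: [0.8, -1.3, -0.5]
grip_width: 0.677
time: 3.05
tcp_pos: [0.5484, 0.1806, 0.2528]
eef_rot: [0.986, 0.165, 0.0, 0.0]
ft_force: [0.4, -0.7, 0.0]
grip_width: 0.68
3.05 [0.54843414 0.18060064 0.25282195] [[ 0.946  0.325  0.   ]
 [ 0.325 -0.946 -0.   ]
 [ 0.     0.    -1.   ]] [ 0.11  0.43  1.22 -0.    1.49  1.35] [-0.03 -0.05 10.28]
```

```bash

python3 -m crank '{"travel":[[0,0,4],[0,0,8],[0,0,12],[0,0,16],[0,0,16]],"dr":[[0,0,0],[0,0,0],[0,0,0],[0,0,0],[0,0,0]],"jaw":[6,6,6,6,6]}' 
python3 -m crank '{"travel":[[0,0,0],[0,0,0],[0,0,0],[0,0,0],[0,0,0]],"dr":[[0,0,0],[0,0,0],[0,0,0],[0,0,0],[0,0,0]],"jaw":[1,1,1,1,1]}' 50
python3 -c "
from h import *
s=sensors.sense(); print(s['time'],s['tcp_pos'],s['ft_force'],s['moment'],s['grip_width']*88)"
python3 -m crank '{"travel":[[0,0,0],[0,0,0],[0,0,0],[0,0,0],[0,0,0]],"dr":[[0,0,5],[0,0,10],[0,0,15],[0,0,20],[0,0,20]],"jaw":[1,1,1,1,1]}' 
python3 -c "
from h import *
s=sensors.sense(); print(s['time'],s['tcp_pos'],s['ft_force'],s['moment'],s['grip_width']*88)"
python3 -m crank '{"travel":[[0,0,0],[0,0,0],[0,0,0],[0,0,0],[0,0,0]],"dr":[[0,0,5],[0,0,10],[0,0,15],[0,0,20],[0,0,20]],"jaw":[1,1,1,1,1]}' 
python3 -c "
from h import *
s=sensors.sense(); print(s['time'],s['tcp_pos'],s['eef_rot'],s['ft_force'],s['moment'],s['grip_width']*88)
f=grab_frame('top'); cv2.imwrite('pics/d1.png',cv2.resize(f['img'][120:270,160:460],None,fx=2.6,fy=2.6,interpolation=2))"
```

```text
time: 3.55
tcp_pos: [0.5456, 0.1781, 0.0884]
eef_rot: [0.986, 0.165, -0.005, -0.0]
ft_force: [0.1, -0.2, 0.0]
grip_width: 0.683
time: 4.05
tcp_pos: [0.548, 0.1793, 0.0937]
eef_rot: [0.986, 0.165, 0.001, -0.001]
ft_force: [-5.9, 21.9, 7.9]
grip_width: 0.251
4.05 [0.54800289 0.17930539 0.09370595] [-5.86174947 21.9412469   7.85071852] [3.44958075 1.0285671  0.16952423] 22.1168534940087
time: 4.55
tcp_pos: [0.5469, 0.1825, 0.0937]
eef_rot: [1.0, -0.009, -0.0, -0.004]
ft_force: [-5.7, 22.8, 7.0]
grip_width: 0.178
4.55 [0.54688941 0.18248652 0.09372337] [-5.68763411 22.82526837  7.01522488] [3.61027975 0.91994016 0.11667826] 15.683454205793925
time: 5.05
tcp_pos: [0.5473, 0.1827, 0.0938]
eef_rot: [0.983, -0.183, -0.0, -0.004]
ft_force: [-4.2, 23.5, 4.7]
grip_width: 0.178
5.05 [0.54729309 0.18268364 0.09375893] [ 9.83162378e-01 -1.82694665e-01 -3.79439837e-04 -3.77557844e-03] [-4.20631817 23.52991221  4.68487741] [3.76800586 0.67633532 0.24647605] 15.666907843657992
```

```bash

python3 -m crank '{"travel":[[0,0,0],[0,0,0],[0,0,0],[0,0,-6],[0,0,-12]],"dr":[[0,0,0],[0,0,0],[0,0,0],[0,0,0],[0,0,0]],"jaw":[6,6,6,6,6]}' 
python3 -m crank '{"travel":[[2,4,0],[4,8,0],[6,12,0],[8,16,0],[10,20,0]],"dr":[[0,0,0],[0,0,0],[0,0,0],[0,0,0],[0,0,0]],"jaw":[6,6,6,6,6]}' 
python3 -c "
from h import *
s=sensors.sense(); print(s['time'],s['tcp_pos'],s['eef_rot'],s['ft_force'],s['joint_positions'])
f=grab_frame('top'); cv2.imwrite('pics/d1.png',cv2.resize(f['img'][120:270,160:460],None,fx=2.6,fy=2.6,interpolation=2))"
```

```text
time: 5.6
tcp_pos: [0.5475, 0.1779, 0.1932]
eef_rot: [0.983, -0.182, -0.002, 0.001]
ft_force: [-0.1, 0.3, 0.0]
grip_width: 0.604
time: 6.1
tcp_pos: [0.5696, -0.0464, 0.1929]
eef_rot: [0.983, -0.182, 0.0, 0.0]
ft_force: [0.6, 0.3, -0.5]
grip_width: 0.684
6.1 [ 0.56957519 -0.04637067  0.19291986] [ 9.83225364e-01 -1.82394789e-01  9.36735275e-05  1.26268722e-04] [ 0.61693102  0.32035477 -0.54878583] [-2.88226712e-01  4.66300547e-01  1.33638914e+00 -2.37933142e-04
  1.33869024e+00  1.64946743e+00]
```

View pics/d1.png

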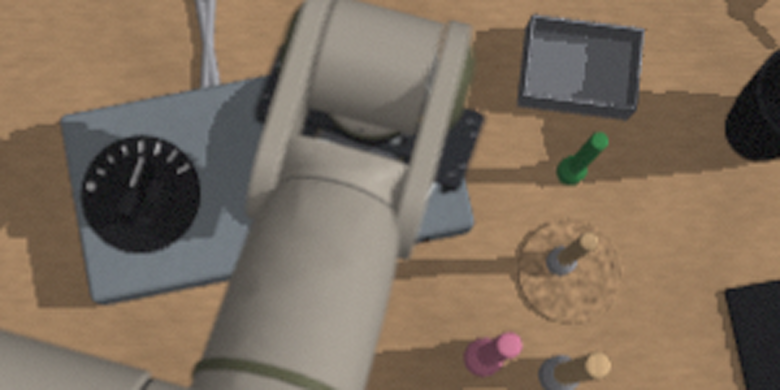

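The pointer runs from (134,186) to (143,155), tilted to the right. Parallax shifts its tip, so I'll measure the angle numerically. A larger wooden look-alike stands at (575,370), off the coaster.

```bash
python3 - <<'E'
from h import *
f=grab_frame("top"); c=np.array([.548,.1815])
g=cv2.cvtColor(f["img"],cv2.COLOR_BGR2GRAY).astype(np.float32)
def line(az,c):
    r=np.linspace(.008,.026,20); a=np.radians(az)
    uv=proj(f,np.c_[c[0]+r*np.cos(a),c[1]+r*np.sin(a),np.full(20,.116)]).astype(np.float32)
    return cv2.remap(g,uv[None],None,cv2.INTER_LINEAR).mean()
best=max(((line(az,c+[dx,dy]),az,dx,dy) for az in np.arange(-60,60,1) for dx in(-.003,0,.003) for dy in np.arange(-.004,.005,.002)))
print(best, "bar",(80.5-best[1])/20)
p=lambda u,v: np.array([160+u/2.6,120+v/2.6])-.3
a,b=plane(f,p(143,155),.116),plane(f,p(134,186),.116); print(a,b,np.degrees(np.arctan2(*(a-b)[::-1])))
q=[np.array([320,160])]
s=sensors.sense(); print(toolmove([.477,-.253,.25]))
# stirrer from both views: mask PCA ends
for cam in("top","side"):
    F=grab_frame(cam)
    print(cam,proj(F,[[.477,-.253,.156],[.477,-.253,.006]]).round(1))
    for m in nets.outline_of(cam,"stirrer"):
        v,u=np.nonzero(m["pixels"]); print(round(m["score"],2),u.min(),u.max(),v.min(),v.max(),u[v==v.min()].mean(),u[v==v.max()].mean())
cv2.imwrite("pics/s1.png",cv2.resize(F["img"][120:320,230:430],None,fx=3,fy=3,interpolation=2))
E
```

```text
(np.float32(105.245995), np.int64(-20), -0.003, np.float64(0.002)) bar 5.025
[0.57566568 0.17158403] [0.54472557 0.18028281] -15.703267986346559
[-1.25 22.37 -5.72]
top [[386.  212.4]
 [374.6 220.6]]
0.72 367 394 256 271 389.0 373.0
0.58 370 389 210 225 385.0 375.0
0.51 338 360 249 264 355.0 345.0
side [[335.5 239. ]
 [331.8 277.2]]
0.95 281 294 227 285 288.0 287.5
0.75 354 365 226 267 362.5 357.5
0.69 294 309 244 304 303.0 302.0
0.58 327 338 239 280 335.5 333.0
0.42 187 203 149 183 192.0 195.0
```

View pics/s1.png

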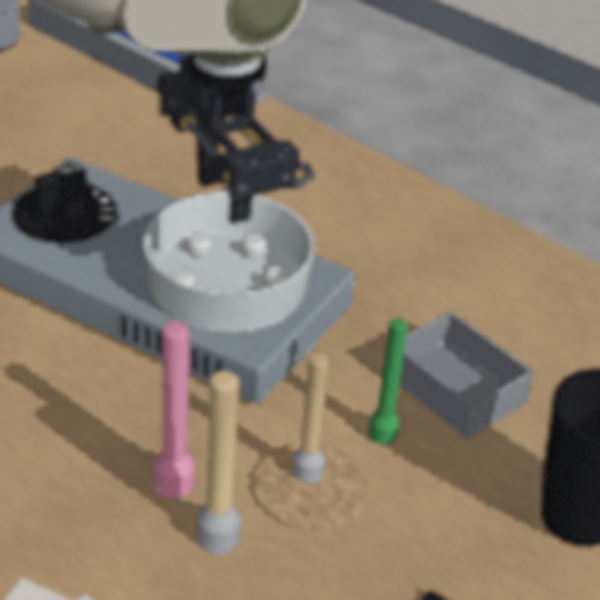

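Dial confirmed at bar five (fit 5.03). In the side view the stirrer on the coaster has its top at crop (317,358), which matches my predicted position exactly. The big wooden one at (222,380) and the pink one are separate from it. Now I'll grasp it.

```bash

python3 -m crank '{"travel":[[0,3,-4],[-0.3,7.5,-5.7],[-0.6,12.5,-5.7],[-0.9,17.5,-5.7],[-1.25,22.4,-5.7]],"dr":[[0,0,-4],[0,0,-8],[0,0,-13],[0,0,-17],[0,0,-21]],"jaw":[6,6,6,6,6]}' 
python3 -m crank '{"travel":[[0,0,0],[0,0,0]],"dr":[[0,0,0],[0,0,0]],"jaw":[6,6]}' 
python3 -c "
from h import *
s=sensors.sense(); print(s['time'],s['tcp_pos'],R.from_quat(s['eef_rot']).as_matrix().round(3)[0],toolmove([.477,-.253,.125]))"
```

```text
time: 6.9
tcp_pos: [0.4773, -0.2489, 0.2501]
eef_rot: [1.0, 0.003, 0.0, 0.0]
ft_force: [1.6, 0.3, -0.1]
grip_width: 0.681
time: 7.1
tcp_pos: [0.4778, -0.2483, 0.2498]
eef_rot: [1.0, -0.0, 0.0, -0.0]
ft_force: [-0.3, -0.1, 0.9]
grip_width: 0.676
7.1 [ 0.4778469  -0.24834449  0.24978191] [ 1.    -0.001  0.   ] [-0.09  0.47 12.48]
```

```bash

python3 -m crank '{"travel":[[-0.1,0.5,3],[-0.1,0.5,6],[-0.1,0.5,9],[-0.1,0.5,12.4],[-0.1,0.5,12.4]],"dr":[[0,0,0],[0,0,0],[0,0,0],[0,0,0],[0,0,0]],"jaw":[6,6,6,6,6]}' 
python3 -m crank '{"travel":[[0,0,0],[0,0,0],[0,0,0],[0,0,0],[0,0,0]],"dr":[[0,0,0],[0,0,0],[0,0,0],[0,0,0],[0,0,0]],"jaw":[3,2,1,1,1]}' 10
python3 -m crank '{"travel":[[0,0,0],[0,0,0],[0,0,0],[0,0,0],[0,0,0]],"dr":[[0,0,0],[0,0,0],[0,0,0],[0,0,0],[0,0,0]],"jaw":[1,1,1,1,1]}' 40
python3 -c "
from h import *
s=sensors.sense(); print(s['time'],s['tcp_pos'],s['ft_force'],s['grip_width']*88)"
python3 -m crank '{"travel":[[0,0,-2],[0,0,-6],[0,0,-10],[0,0,-14],[0,0,-15]],"dr":[[0,0,0],[0,0,0],[0,0,0],[0,0,0],[0,0,0]],"jaw":[1,1,1,1,1]}' 
python3 -m crank '{"travel":[[0,0,0],[0,0,0]],"dr":[[0,0,0],[0,0,0]],"jaw":[1,1]}' 
python3 - <<'E'
from h import *
s=sensors.sense(); print(s['time'],s['tcp_pos'],s['ft_force'],s['moment'],s['grip_width']*88,toolmove([.588,-.040,.27]))
t=grab_frame("top"); f=grab_frame("side")
p=s['tcp_pos']
print(proj(f,[p+[0,0,.03],p-[0,0,.12]]))
cv2.imwrite("pics/s2.png",np.hstack([cv2.resize(f["img"][120:300,230:380],(450,540),interpolation=2),cv2.resize(t["img"][125:225,250:345],None,fx=3.6,fy=5.4,interpolation=2)]))
E
```

```text
time: 7.6
tcp_pos: [0.4763, -0.2506, 0.1225]
eef_rot: [1.0, 0.001, -0.003, -0.003]
ft_force: [-0.7, 0.6, -0.1]
grip_width: 0.683
time: 8.1
tcp_pos: [0.477, -0.2539, 0.1264]
eef_rot: [1.0, 0.0, 0.0, 0.0]
ft_force: [-0.3, 0.0, 0.1]
grip_width: 0.251
time: 8.6
tcp_pos: [0.477, -0.2536, 0.1261]
eef_rot: [1.0, 0.0, 0.0, -0.0]
ft_force: [0.3, 2.6, 5.8]
grip_width: 0.187
8.6 [ 0.47695212 -0.25360591  0.12612861] [0.30497903 2.63769847 5.78128279] 16.475789209552115
time: 9.1
tcp_pos: [0.4775, -0.2545, 0.2793]
eef_rot: [1.0, 0.0, 0.002, 0.002]
ft_force: [-1.0, -0.2, -3.0]
grip_width: 0.194
time: 9.3
tcp_pos: [0.4763, -0.2535, 0.2735]
eef_rot: [1.0, 0.0, -0.002, -0.001]
ft_force: [-0.3, -0.0, -4.8]
grip_width: 0.191
9.3 [ 0.4763148  -0.25350165  0.27348541] [-0.32675077 -0.03253046 -4.78246585] [0.01938513 0.08472027 0.03668302] 16.778948040704677 [ 11.17 -21.35   0.36]
[[339.61994873 195.5623963 ]
 [335.43053986 239.93861375]]
```

View pics/s2.png

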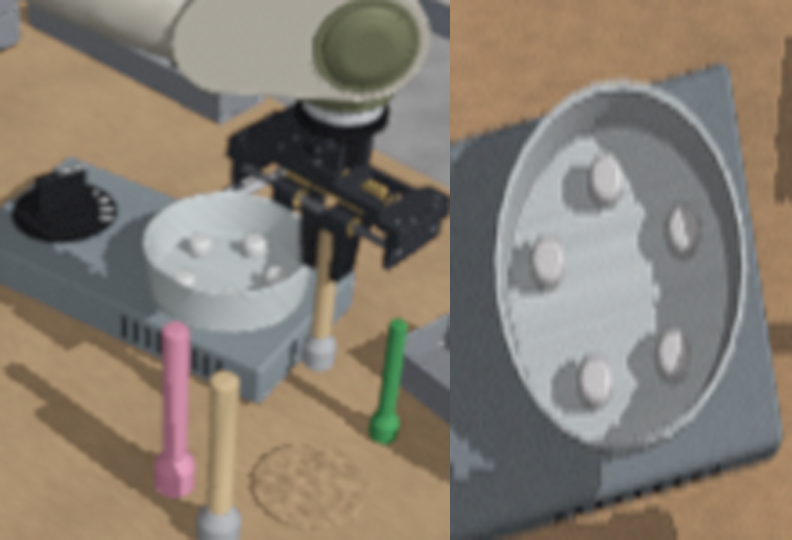

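The stirrer is held upright with its foot at crop (318,355), as predicted. The coaster is empty and the five nuggets show at (607,178), (547,262), (595,380), (682,228) and (672,355). Next I'll work out the stir path.

```bash
cat > nug.py <<'E'
from h import *
def nug(f,pan):
    out=[]
    for m in nets.outline_of("top","nugget0_mid"):
        v,u=np.nonzero(m["pixels"])
        w=plane(f,np.array([u.mean(),v.mean()]),.082)-pan; out.append((round(m["score"],2),len(u),(w*1000).round(0),round(np.hypot(*w)*1000),round(np.degrees(np.arctan2(w[1],w[0])))))
    return out
E
python3 - <<'E'
from nug import *
f=grab_frame("top"); pan=np.array([.588,-.040])
for o in nug(f,pan): print(o)
for u,v in((607,178),(547,262),(595,380),(682,228),(672,355)):
    w=plane(f,np.array([250+(u-450)/3.6,125+v/5.4])-.4,.083)-pan; print((w*1000).round(1),np.hypot(*w)*1000,np.degrees(np.arctan2(w[1],w[0])))
# rim ellipse
c=[proj(f,[pan[0]+.09*np.cos(t),pan[1]+.09*np.sin(t),.115])[0] for t in np.linspace(0,6.28,9)]
c=np.array(c); print("rim pred",c.min(0),c.max(0),"seen", 250+48/3.6,125+82/5.4,250+296/3.6,125+450/5.4)
E
```

```text
(0.49, 85, array([48., 11.]), 49, 13)
[50.2  8.8] 50.94654129062787 9.966692445235774
[ 8.9 53.4] 54.15321153081317 80.56491172689341
[-50.1  19.4] 53.775138928858944 158.81367943241716
[ 24.1 -45.5] 51.50035582595163 -62.073736129069154
[-38.8 -36.6] 53.355853574934535 -136.62552149113193
rim pred [262.11821726 139.31002707] [332.45104347 207.96663611] seen 263.3333333333333 140.1851851851852 332.22222222222223 208.33333333333331
```

```bash

python3 -m crank '{"travel":[[2,-4.3,0.3],[4.4,-8.6,0.3],[6.7,-12.9,0.3],[9,-17.1,0.3],[11.2,-21.4,0.3]],"dr":[[0,0,0],[0,0,0],[0,0,0],[0,0,0],[0,0,0]],"jaw":[1,1,1,1,1]}' 
python3 -m crank '{"travel":[[0,0,0],[0,0,0],[0,0,0]],"dr":[[0,0,0],[0,0,0],[0,0,0]],"jaw":[1,1,1]}' 
python3 - <<'E'
from h import *
s=sensors.sense(); print(s['time'],s['tcp_pos'],s['ft_force'],s['grip_width']*88,toolmove([.588,-.040,.188]))
for r in (5.2,):
  for A in range(120,120+375,75):
    a=np.radians(A+15*np.arange(6)); print(A,[[round(r*(np.cos(t)-np.cos(a[0])),1),round(-r*(np.sin(t)-np.sin(a[0])),1),0] for t in a[1:]])
E
```

```text
time: 10.0
tcp_pos: [0.5894, -0.0379, 0.2719]
eef_rot: [1.0, 0.0, -0.001, -0.0]
ft_force: [0.6, 0.1, -2.9]
grip_width: 0.195
time: 10.3
tcp_pos: [0.5885, -0.0405, 0.2722]
eef_rot: [1.0, -0.0, -0.001, 0.0]
ft_force: [-0.9, 0.5, -3.0]
grip_width: 0.187
10.3 [ 0.58845549 -0.04049425  0.27220879] [-0.90217186  0.50329616 -3.02617795] 16.445347371113954 [-0.04 -0.05  8.42]
120 [[np.float64(-1.1), np.float64(0.8), 0], [np.float64(-1.9), np.float64(1.9), 0], [np.float64(-2.4), np.float64(3.2), 0], [np.float64(-2.6), np.float64(4.5), 0], [np.float64(-2.4), np.float64(5.8), 0]]
195 [[np.float64(0.5), np.float64(1.3), 0], [np.float64(1.3), np.float64(2.3), 0], [np.float64(2.4), np.float64(3.2), 0], [np.float64(3.7), np.float64(3.7), 0], [np.float64(5.0), np.float64(3.9), 0]]
270 [[np.float64(1.3), np.float64(-0.2), 0], [np.float64(2.6), np.float64(-0.7), 0], [np.float64(3.7), np.float64(-1.5), 0], [np.float64(4.5), np.float64(-2.6), 0], [np.float64(5.0), np.float64(-3.9), 0]]
345 [[np.float64(0.2), np.float64(-1.3), 0], [np.float64(0.0), np.float64(-2.7), 0], [np.float64(-0.5), np.float64(-3.9), 0], [np.float64(-1.3), np.float64(-5.0), 0], [np.float64(-2.4), np.float64(-5.8), 0]]
420 [[np.float64(-1.3), np.float64(-0.5), 0], [np.float64(-2.6), np.float64(-0.7), 0], [np.float64(-3.9), np.float64(-0.5), 0], [np.float64(-5.2), np.float64(-0.0), 0], [np.float64(-6.3), np.float64(0.8), 0]]
```

```bash

python3 -m crank '{"travel":[[0,0,3],[0,0,6],[0,0,7.5],[0,0,8.3],[0,0,8.3]],"dr":[[0,0,0],[0,0,0],[0,0,0],[0,0,0],[0,0,0]],"jaw":[1,1,1,1,1]}' 
python3 -m crank '{"travel":[[-0.6,-1.1,0],[-1.3,-2.2,0],[-2,-3.4,0],[-2.6,-4.5,0],[-2.6,-4.5,0]],"dr":[[0,0,0],[0,0,0],[0,0,0],[0,0,0],[0,0,0]],"jaw":[1,1,1,1,1]}' 
python3 -m crank '{"travel":[[-1.1,0.8,0],[-1.9,1.9,0],[-2.4,3.2,0],[-2.6,4.5,0],[-2.4,5.8,0]],"dr":[[0,0,0],[0,0,0],[0,0,0],[0,0,0],[0,0,0]],"jaw":[1,1,1,1,1]}'
python3 -c "
from h import *
f=grab_frame('side'); cv2.imwrite('pics/s3.png',cv2.resize(f['img'][140:270,230:380],None,fx=4,fy=4,interpolation=2)); print(toolmove([.588,-.04,.188]))"
```

```text
time: 10.8
tcp_pos: [0.5884, -0.0407, 0.1891]
eef_rot: [1.0, -0.001, -0.001, -0.0]
ft_force: [-0.4, -0.5, -2.0]
grip_width: 0.194
time: 11.3
tcp_pos: [0.5619, 0.0071, 0.1903]
eef_rot: [1.0, 0.001, 0.0, -0.0]
ft_force: [0.4, -0.3, -2.7]
grip_width: 0.195
time: 11.8
tcp_pos: [0.5401, -0.0542, 0.1908]
eef_rot: [1.0, -0.0, 0.003, 0.0]
ft_force: [3.7, 1.5, -1.3]
grip_width: 0.189
[ 4.74 -1.62  0.29]
```

View pics/s3.png

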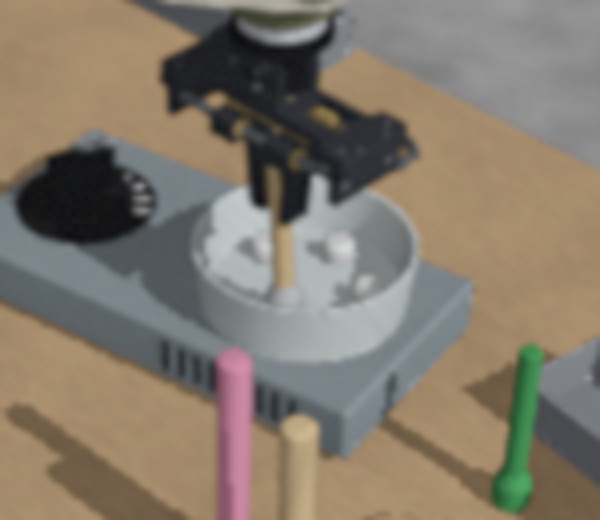

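The foot is in the pan at crop (285,295) and is pushing without jamming. I'll carry on round.

```bash

python3 -m crank '{"travel":[[0.5,1.3,0.1],[1.3,2.3,0.2],[2.4,3.2,0.2],[3.7,3.7,0.2],[5,3.9,0.2]],"dr":[[0,0,0],[0,0,0],[0,0,0],[0,0,0],[0,0,0]],"jaw":[1,1,1,1,1]}'
python3 -m crank '{"travel":[[1.3,-0.2,0],[2.6,-0.7,0],[3.7,-1.5,0],[4.5,-2.6,0],[5,-3.9,0]],"dr":[[0,0,0],[0,0,0],[0,0,0],[0,0,0],[0,0,0]],"jaw":[1,1,1,1,1]}'
python3 -m crank '{"travel":[[0.2,-1.3,0],[0,-2.7,0],[-0.5,-3.9,0],[-1.3,-5,0],[-2.4,-5.8,0]],"dr":[[0,0,0],[0,0,0],[0,0,0],[0,0,0],[0,0,0]],"jaw":[1,1,1,1,1]}'
python3 -m crank '{"travel":[[-1.3,-0.5,0],[-2.6,-0.7,0],[-3.9,-0.5,0],[-5.2,0,0],[-6.3,0.8,0]],"dr":[[0,0,0],[0,0,0],[0,0,0],[0,0,0],[0,0,0]],"jaw":[1,1,1,1,1]}'
python3 -c "
from h import *
print(toolmove([.588,-.04,.188]))"
```

```text
time: 12.35
tcp_pos: [0.589, -0.0929, 0.1873]
eef_rot: [1.0, -0.0, -0.001, -0.0]
ft_force: [-4.1, 0.9, -0.7]
grip_width: 0.196
time: 12.85
tcp_pos: [0.639, -0.0534, 0.1869]
eef_rot: [1.0, -0.0, -0.001, 0.0]
ft_force: [-0.1, -0.3, -3.9]
grip_width: 0.194
time: 13.35
tcp_pos: [0.6141, 0.0065, 0.1879]
eef_rot: [1.0, 0.0, 0.0, -0.0]
ft_force: [-0.5, 0.3, -3.1]
grip_width: 0.192
time: 13.85
tcp_pos: [0.551, -0.0027, 0.1885]
eef_rot: [1.0, 0.0, 0.001, 0.0]
ft_force: [0.6, 0.4, -1.8]
grip_width: 0.191
[3.7  3.73 0.06]
```

```bash

python3 -m crank '{"travel":[[0,0,-3],[0,0,-7],[0,0,-9],[0,3,-9],[-1,7,-9]],"dr":[[0,0,0],[0,0,0],[0,0,0],[0,0,0],[0,0,0]],"jaw":[1,1,1,1,1]}'
python3 -m crank '{"travel":[[-1,4,0],[-2,9,0],[-3,14,0],[-4,17,0],[-4,17,0]],"dr":[[0,0,0],[0,0,0],[0,0,0],[0,0,0],[0,0,0]],"jaw":[1,1,1,1,1]}'
python3 -c "
from nug import *
f=grab_frame('top'); print(sensors.sense()['tcp_pos'])
for o in nug(f,np.array([.588,-.04])): print(o)
a=cv2.resize(f['img'][125:225,245:345],None,fx=5,fy=5,interpolation=2)
cv2.imwrite('pics/n1.png',a)"
```

```text
time: 14.35
tcp_pos: [0.5418, -0.0718, 0.2786]
eef_rot: [1.0, 0.002, 0.001, 0.0]
ft_force: [0.1, -1.0, -3.2]
grip_width: 0.189
time: 14.85
tcp_pos: [0.5004, -0.2457, 0.2776]
eef_rot: [1.0, -0.002, 0.0, 0.0]
ft_force: [-0.0, 1.2, -3.1]
grip_width: 0.192
[ 0.50102047 -0.24363966  0.27767252]
(0.63, 51, array([47., 46.]), 65, 45)
```

View pics/n1.png

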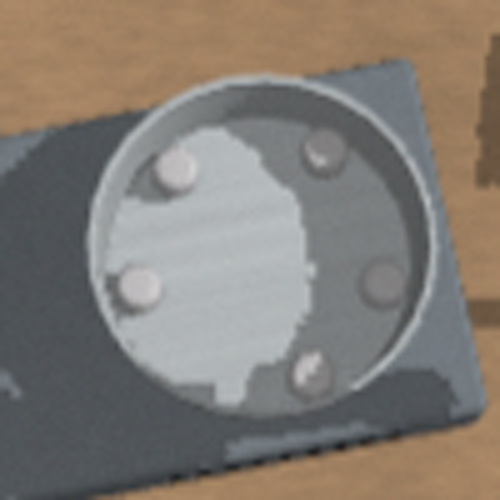

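All five nuggets are in the pan, at crop (178,170), (139,287), (311,372), (383,284) and (325,152). I'll check each against every starting position.

```bash
python3 -c "
from h import *
f=grab_frame('top'); pan=np.array([.588,-.04])
old=np.array([[50.2,8.8],[8.9,53.4],[-50.1,19.4],[24.1,-45.5],[-38.8,-36.6]])
for u,v in((178,170),(139,287),(311,372),(383,284),(325,152)):
    w=(plane(f,np.array([245+u/5,125+v/5])-.4,.083)-pan)*1000; print(w.round(),np.hypot(*w).round(),np.hypot(*(old-w).T).round())
s=sensors.sense();print(toolmove([.588,-.04,.278]))"
```

```text
[48. 43.] 65.0 [ 34.  40. 101.  92. 118.]
[-15.  65.] 66.0 [ 86.  26.  57. 117. 104.]
[-62. -24.] 66.0 [117. 105.  45.  88.  26.]
[-15. -63.] 65.0 [ 97. 119.  90.  43.  35.]
[ 56. -35.] 66.0 [ 44. 100. 119.  34.  95.]
[  8.63 -20.16   0.  ]
```

Every nugget is at least 26 mm from any starting position. Now I'll return the stirrer to its coaster.

```bash

python3 -m crank '{"travel":[[-1.5,0.7,0],[-3.1,1.4,0],[-3.1,1.4,4],[-3.1,1.4,8],[-3.1,1.4,11]],"dr":[[0,0,0],[0,0,0],[0,0,0],[0,0,0],[0,0,0]],"jaw":[1,1,1,1,1]}'
python3 -m crank '{"travel":[[0,0,1],[0,0,2],[0,0,3],[0,0,3.5],[0,0,3.5]],"dr":[[0,0,0],[0,0,0],[0,0,0],[0,0,0],[0,0,0]],"jaw":[1,1,1,1,1]}'
python3 -m crank '{"travel":[[0,0,0],[0,0,0],[0,0,0]],"dr":[[0,0,0],[0,0,0],[0,0,0]],"jaw":[1,1,1]}'
python3 -c "
from h import *
s=sensors.sense();print(s['tcp_pos'],s['ft_force'],s['moment'],s['eef_rot'])
f=grab_frame('side');cv2.imwrite('pics/s4.png',cv2.resize(f['img'][200:310,280:400],None,fx=5,fy=5,interpolation=2));p=s['tcp_pos'];print((proj(f,[p+[0,0,.03],p-[0,0,.12]])-[280,200])*5)"
```

```text
time: 15.5
tcp_pos: [0.4693, -0.2562, 0.1662]
eef_rot: [1.0, 0.0, -0.001, -0.0]
ft_force: [0.5, -0.3, -2.9]
grip_width: 0.192
time: 16.0
tcp_pos: [0.4709, -0.2568, 0.1328]
eef_rot: [1.0, 0.0, 0.0, 0.0]
ft_force: [-0.1, -0.2, -2.1]
grip_width: 0.194
time: 16.3
tcp_pos: [0.471, -0.2569, 0.1332]
eef_rot: [1.0, 0.0, 0.0, 0.0]
ft_force: [-0.4, -0.3, -2.3]
grip_width: 0.193
[ 0.47099891 -0.25688338  0.13317732] [-0.38428615 -0.25427373 -2.27197775] [ 0.06764541  0.02893343 -0.03553926] [9.99999893e-01 1.74987359e-04 3.18848304e-04 2.87559036e-04]
[[276.79629866 193.95590014]
 [258.04536499 386.11072057]]
```

View pics/s4.png

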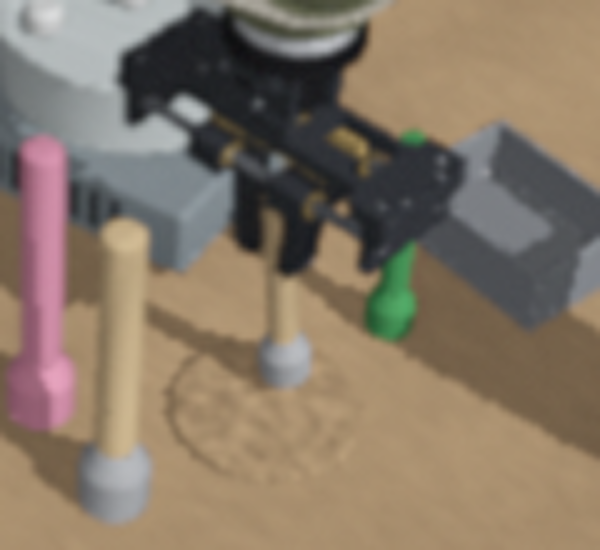

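The stirrer hangs tilted: its foot is at crop (286,365) where (258,375) was predicted, so it swivelled between the pads during the stir. I'll measure the tilt before setting it down.

```bash
python3 - <<'E'
from h import *
s=sensors.sense();p=s['tcp_pos']+[0,0,.005]; f=grab_frame('side')
ms=nets.outline_of('side','stirrer')
for m in ms:
    v,u=np.nonzero(m["pixels"]); print(round(m["score"],2),((u.min()-280)*5,(u.max()-280)*5),((v.min()-200)*5,(v.max()-200)*5))
# grey foot / wood shaft by colour in the region
roi=f["img"][262:278,325:345].astype(int); 
P=lambda t,ty,L: p+L*np.array([np.sin(t)*1,np.sin(ty),-np.cos(t)])
foot=np.array([285.5,362])/5+[280,200]-.4; sh=np.array([286,300])/5+[280,200]-.4
fit=least_squares(lambda q:np.r_[proj(f,P(q[0],0,q[1]))[0]-foot],[0,.11]); print("t deg,L",np.degrees(fit.x[0]),fit.x[1],fit.cost)
for L in (.05,.07,.09): print(L,(proj(f,P(fit.x[0],0,L))[0]-[280,200]+.4)*5)
E
```

```text
0.84 (np.int64(0), np.int64(70)) (np.int64(135), np.int64(430))
0.77 (np.int64(260), np.int64(305)) (np.int64(210), np.int64(385))
0.62 (np.int64(75), np.int64(145)) (np.int64(220), np.int64(520))
0.62 (np.int64(365), np.int64(410)) (np.int64(255), np.int64(335))
t deg,L 10.529673497176491 0.12130357979437904 0.0
0.05 [279.76852136 286.75553962]
0.07 [281.43256351 308.4790713 ]
0.09 [283.05179327 329.71295621]
```

```bash
cat > sil.py <<'E'
from h import *
from scipy.optimize import differential_evolution
def hull(f,base,ax):
    ax=ax/np.linalg.norm(ax); e1=np.cross(ax,[0,1,0]); e1/=np.linalg.norm(e1); e2=np.cross(ax,e1)
    th=np.linspace(0,2*np.pi,24,endpoint=False); ring=lambda h,r: base+ax*h+r*(np.outer(np.cos(th),e1)+np.outer(np.sin(th),e2))
    m=np.zeros((420*4,560*4),np.uint8)
    for a,b in(((0,.015),(.022,.015)),((.022,.015),(.032,.009)),((.032,.009),(.15,.009))):
        q=np.r_[proj(f,ring(*a)),proj(f,ring(*b))]*4+1.5
        cv2.fillConvexPoly(m,cv2.convexHull(q.astype(np.int32)),1)
    return cv2.resize(m.astype(np.float32),(560,420),interpolation=cv2.INTER_AREA)
def fit(cam,held=True):
    "tilt about world y (deg, + = foot to +x), tilt in y, foot distance below grasp"
    s=sensors.sense(); g=s['tcp_pos']-.005*R.from_quat(s['eef_rot']).as_matrix()[:,2]; f=grab_frame(cam)
    def base(q): a=-np.array([np.sin(q[0]),np.sin(q[1]),-np.cos(q[0])]); return g-a*q[2],a
    c=proj(f,base([0,0,.09])[0])[0]
    m=min(nets.outline_of(cam,"stirrer"),key=lambda m:np.hypot(*(np.argwhere(m["pixels"]).mean(0)[::-1]-c)))["pixels"]
    v,u=np.nonzero(m); vm=v.min()+8      # ignore what the fingers may hide
    def cost(q):
        h=hull(f,*base(q)); h[:vm]=0; mm=m.copy(); mm[:vm]=0
        return abs(h-mm).sum()
    r=differential_evolution(cost,[(-.3,.3),(-.12,.12),(.10,.14)],seed=0,maxiter=25,popsize=10,tol=1e-3)
    r0=differential_evolution(lambda q:cost([q[0],0,q[1]]),[(-.3,.3),(.10,.14)],seed=0,maxiter=25,popsize=10)
    print(cam,"free",np.degrees(r.x[:2]).round(1),r.x[2].round(4),round(r.fun,1),"| ty=0",np.degrees(r0.x[0]).round(1),r0.x[1].round(4),round(r0.fun,1),"area",m.sum(),"foot",base([r0.x[0],0,r0.x[1]])[0].round(4))
E
python3 -c "
from sil import *
fit('side')"
python3 -m crank '{"travel":[[0,0,-2],[0,0,-4],[0,0,-4],[0,0,-4],[0,0,-4]],"dr":[[0,0,0],[0,-5,0],[0,-10.5,0],[0,-10.5,0],[0,-10.5,0]],"jaw":[1,1,1,1,1]}'
python3 -c "
from sil import *
fit('side');fit('top')"
```

```text
side free [13.   2.8] 0.1376 43.7 | ty=0 10.0 0.1258 43.8 area 233 foot [ 0.4928 -0.2568  0.014 ]
time: 17.05
tcp_pos: [0.4709, -0.2565, 0.1721]
eef_rot: [0.996, 0.0, -0.091, -0.0]
ft_force: [-0.2, -0.3, -3.1]
grip_width: 0.189
side free [4.8 3.6] 0.1398 52.3 | ty=0 0.5 0.1263 55.0 area 271 foot [ 0.473  -0.2565  0.0507]
top free [ 9.1 -6.8] 0.1366 10005.0 | ty=0 11.1 0.1394 10059.7 area 10070 foot [ 0.4981 -0.2566  0.0405]
```

```bash

python3 -m crank '{"travel":[[0.27,0,1.5],[0.55,0,3],[0.73,0,3.9],[0.78,0,4.2],[0.78,0,4.2]],"dr":[[0,0,0],[0,0,0],[0,0,0],[0,0,0],[0,0,0]],"jaw":[1,1,1,1,1]}'
python3 -m crank '{"travel":[[0.02,0,0.1],[0.02,0,0.1],[0.02,0,0.1]],"dr":[[0,0,0],[0,0,0],[0,0,0]],"jaw":[1,1,1]}'
python3 -m crank '{"travel":[[0.02,0,0.1],[0.02,0,0.1],[0.02,0,0.1]],"dr":[[0,0,0],[0,0,0],[0,0,0]],"jaw":[1,1,1]}'
python3 -c "
from sil import *
fit('side')"
```

```text
time: 17.75
tcp_pos: [0.4708, -0.2568, 0.13]
eef_rot: [0.996, 0.0, -0.092, -0.0]
ft_force: [-0.5, 0.6, -2.1]
grip_width: 0.19
time: 18.05
tcp_pos: [0.471, -0.2569, 0.1294]
eef_rot: [0.996, 0.0, -0.091, 0.0]
ft_force: [0.4, -0.5, -3.0]
grip_width: 0.196
time: 18.35
tcp_pos: [0.4709, -0.2568, 0.128]
eef_rot: [0.996, 0.0, -0.092, 0.0]
ft_force: [0.5, 0.2, -2.7]
grip_width: 0.194
side free [2.5 2.2] 0.1346 42.6 | ty=0 -1.3 0.1249 42.1 area 297 foot [ 0.469  -0.2568  0.008 ]
```

```bash

python3 -m crank '{"travel":[[0.02,0,0.1],[0.02,0,0.1],[0.02,0,0.1]],"dr":[[0,0,0],[0,0,0],[0,0,0]],"jaw":[1,1,1]}'
python3 -m crank '{"travel":[[0.02,0,0.1],[0.02,0,0.1],[0.02,0,0.1]],"dr":[[0,0,0],[0,0,0],[0,0,0]],"jaw":[1,1,1]}'
python3 -m crank '{"travel":[[0.02,0,0.1],[0.02,0,0.1],[0.02,0,0.1]],"dr":[[0,0,0],[0,0,0],[0,0,0]],"jaw":[1,1,1]}'
```

```text
time: 18.75
tcp_pos: [0.4709, -0.2568, 0.127]
eef_rot: [0.996, 0.0, -0.092, -0.0]
ft_force: [-0.4, 0.0, -2.4]
grip_width: 0.197
time: 19.05
tcp_pos: [0.4711, -0.2569, 0.1268]
eef_rot: [0.996, 0.0, -0.091, 0.0]
ft_force: [-1.6, 0.6, 5.5]
grip_width: 0.194
time: 19.35
tcp_pos: [0.4712, -0.2571, 0.1267]
eef_rot: [0.996, 0.0, -0.091, 0.001]
ft_force: [-1.7, 1.8, 12.4]
grip_width: 0.193
```

```bash

python3 -m crank '{"travel":[[0,0,0],[0,0,0],[-0.02,0,-0.1],[-0.02,0,-0.1],[-0.02,0,-0.1]],"dr":[[0,0,0],[0,0,0],[0,0,0],[0,0,0],[0,0,0]],"jaw":[1,1,1,1,1]}' 3
python3 -m crank '{"travel":[[0,0,0],[0,0,0],[0,0,0],[0,0,0],[0,0,0]],"dr":[[0,0,0],[0,0,0],[0,0,0],[0,0,0],[0,0,0]],"jaw":[2,2.5,4,6,6]}'
python3 -m crank '{"travel":[[-0.36,0,-2],[-1,0,-5],[-2,0,-10],[-2.7,0,-14],[-2.7,0,-14]],"dr":[[0,0,0],[0,0,0],[0,0,0],[0,0,0],[0,0,0]],"jaw":[6,6,6,6,6]}'
python3 -m crank '{"travel":[[4,4,0],[6,8,0],[7,12,0],[8,16,0],[8,16,0]],"dr":[[0,0,0],[0,0,0],[0,0,0],[0,0,0],[0,0,0]],"jaw":[6,6,6,6,6]}'
python3 - <<'E'
from h import *
print(sensors.sense()['tcp_pos'])
t=grab_frame("top"); f=grab_frame("side")
print("foot pred side",(proj(f,[[.470,-.257,.006],[.470,-.257,.156]])-[230,150])*3)
cv2.imwrite("pics/end.png",np.hstack([cv2.resize(f["img"][150:330,230:360],None,fx=3,fy=3,interpolation=2),cv2.resize(t["img"][120:280,185:400],None,fx=1.85,fy=3.375,interpolation=2)]))
E
```

```text
time: 19.85
tcp_pos: [0.4709, -0.2567, 0.1258]
eef_rot: [0.996, 0.0, -0.092, -0.0]
ft_force: [-0.3, -0.6, 1.2]
grip_width: 0.205
time: 20.35
tcp_pos: [0.4709, -0.2568, 0.1259]
eef_rot: [0.996, 0.0, -0.092, 0.0]
ft_force: [-0.3, 1.1, 0.1]
grip_width: 0.533
time: 20.85
tcp_pos: [0.471, -0.2576, 0.274]
eef_rot: [0.996, -0.0, -0.087, 0.003]
ft_force: [0.3, -0.1, -1.0]
grip_width: 0.681
time: 21.35
tcp_pos: [0.5481, -0.421, 0.25]
eef_rot: [0.996, -0.002, -0.093, -0.001]
ft_force: [0.5, 0.7, -0.5]
grip_width: 0.683
[ 0.54808871 -0.42095258  0.24996535]
foot pred side [[303.73645513 387.34870206]
 [314.88554175 272.88689671]]
```

View pics/end.png

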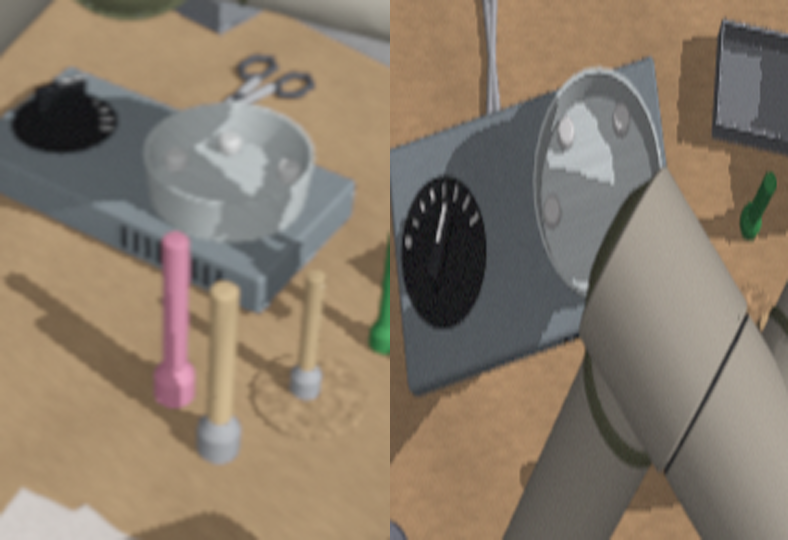

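The stirrer stands upright on the coaster, with its foot at (305,388) and top at (314,275), as predicted for upright. The dial pointer is unchanged, and the gripper is clear of everything. Handing in.

```bash
python3 -c "
from rig import order; print(order.job_done())"
```

```text
the job is handed in; nothing more can be done
None
```

I turned the dial to bar five, stirred the pan and stood the stirrer back on its coaster. The job was handed in at about 21.5 s of the 72 s allowed.

- **Dial:** it started at bar three, so I turned it two clicks clockwise and let go. An image fit after release put it at bar 5.03. A cruder check from the pointer's two ends read about 4° short of that, still well inside bar five's click range. The dial looked unchanged in the last picture.
- **Stirring:** the foot went down in the empty middle, out between two nuggets, and 375° round at a radius of 52 mm. All five nuggets stayed in the pan. Each ended at least 26 mm from every starting position, against the 13 mm needed.
- **Stirrer:** while stirring it swivelled about 10° between the finger pads, which I saw before setting it down. I tilted the tool to straighten it, lowered it until it touched, and released it. The last side view shows it upright on the coaster within a pixel or two of where it should be.
- **Forces:** the highest wrist force in the readings was about 24 N, while gripping the dial slightly off its axis.
- **Not checked:** I did not measure the bystanders afterwards, and the arm's path never came near them. The tub looked unmoved in the last picture. The top view of the stirrer's tilt gave nothing usable because the gripper hid it, so uprightness rests on the side view alone.

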